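# Load the jar shaker and hold its dial on the third click

### The job

Complete the row on the jar shaker: stand the two squat amber jars from the counter upright on its two empty ring marks, side by side with the jar already there (either jar on either ring), and let go of them. Then take the shaker's dial, turn it clockwise counting the clicks to the third stop, not running on past it, and finish still holding it there: it is sprung and turns back if let go. Do not push the other things on the counter about or knock them over.

Things in the scene. Friction and masses are not known exactly. Their poses are not given: they have to be found in the camera images.
- jar_a_mid (a point): One of the two jars to load: squat amber glass jar with a white lid, 46 mm in diameter, 62 mm tall overall, upright, about 0.12 kg; this point is at its centre, 31 mm above its underside. It stands on the counter at either side of the shaker; the tall bottle may stand near it.
- jar_b_mid (a point): The other jar to load: squat amber glass jar with a white lid, 46 mm in diameter, 62 mm tall overall, upright, about 0.12 kg; this point is at its centre, 31 mm above its underside. It stands on the counter at either side of the shaker.
- jar_c_mid (a point): The jar already on the shaker, on the ring nearest the dial: squat amber glass jar with a white lid, 46 mm in diameter, 62 mm tall overall, upright, about 0.12 kg; this point is at its centre, 31 mm above its underside. It stays there.
- shaker: Fixed white jar shaker, 200 mm deep (x), 360 mm wide (y); origin on the counter under its middle; x away from the robot, y left along the row, z up. Left: platform with grey mat, 180 (x) by 206 mm (y), top 75 mm above the counter, no rim, three black ring marks (60 mm across) in a row along y. Right: pod, top 60 mm above the counter, with the dial, its axis at x = 0, y = -115 mm.
- place1 (a point): Centre of the empty ring farthest from the dial, on the platform's surface (75 mm above the counter, 135 mm along +y from the shaker's origin). A jar is in place when it stands upright within about 10 mm of this centre.
- place2 (a point): Centre of the empty middle ring, on the platform's surface, 64 mm from each neighbouring ring.
- place3 (a point): Centre of the ring nearest the dial, on the platform's surface, already taken by jar_c.
- dial_grip (a point): Point to grip the dial: on its upright axis, 93 mm above the counter. A round grey skirt (60 mm across) under a black upright grip bar 14 mm thick, 50 mm long, 38 mm tall, which ends 16 mm above this point; the skirt's top lies 22 mm below it. The frame turns with the dial: x along the bar, y through its thickness; the bar's pointed end with a white line points to -x.
- dial (a joint): Dial angle, rad: 0 parked (bar along the shaker's x, pointer to the robot, at the long mark), growing clockwise from above. It clicks at a stop every 0.4: third at 1.2, fourth 1.6, end 2.0; short marks show the stops. A spring returns it to 0 if let go. Turning takes 0.09 N m at a stop, rising to 0.15 N m 0.1 rad past it and falling to 0.03 N m 0.1 rad before the next. Grip firmly (about 40 N).
- tall_bottle: Bystander: amber bottle 48 mm in diameter, 125 mm tall, about as wide as the jars but twice as tall; origin under its centre.
- tub: Bystander: white tub 96 mm in diameter, 110 mm tall; origin under its centre.
- mortar: Bystander: white mortar 112 mm across, 62 mm tall, its pestle leaning in it up to 92 mm; origin under its centre.
- vial_a: Bystander: small amber vial 30 mm in diameter, 55 mm tall; origin under its centre.
- vial_b: Bystander: small amber vial like the other.
- spatula: Bystander: spatula 200 mm long with a black handle, lying flat between the robot and the shaker.
There are look-alikes about, which are no part of the job. Leave any red or yellow look-alike of the part that bears jar_a_mid alone.

How it is judged:
By the outcome, as a careful person would: the job done as asked, in the order asked, and still so for the second after the job is handed in, while the arm keeps its last pose, push and grip.
It also fails if it takes over 72 s, if anything falls off the work surface, if the arm or the gripper's body presses on something with over 40 N, if the wrist force passes 120 N, or if a joint passes its speed limit or range.

### The arm

A 6-joint arm with a two-finger parallel gripper is mounted at the origin on the work surface. World frame = base frame: x ahead of the robot, y to its left, z up, the work surface at z = 0. Lengths are in m, angles in degrees, forces in N, time in s.
With the tool pointing down it reaches from about 0.4 to 0.825 m from the base axis. Payload 7 kg.
Tool frame: the origin (TCP) lies at the very end of the fingers, on their centre line; the grasp point (between the pads) lies 19 mm behind it; z points along the fingers, x is the direction in which the jaws open and shut, and the axes are right-handed (so a half turn about z gives the same grasp; the last joint's range is limited). The gripper opens to 88 mm and grips with 3 to 60 N. Pads are 19 mm wide; open, the fingers measure 130 mm over their backs; the gripper's body (78 mm by 193 mm) begins 47 mm behind the grasp point.
Start: joints at [-50.071, 20.546, 0.682, 0, -70.136, -16.507], TCP at [0.268, -0.619, 0.227] pointing down, gripper open.
Joint ranges: [-176.03, 176.03], [-82.01, 121.73], [-58.28, 71.71], [-173.87, 95.51], [-174.79, -0.11], [-173.66, 173.66]. Speed limits (degrees/s): [136.94, 136.94, 172.46, 180, 180, 180].

### API

Orientations are given as [roll, pitch, yaw] about the fixed x, y, z axes, in that order (R = Rz(yaw) Ry(pitch) Rx(roll)).
In Python, from plant import get_state, optics, order, finder gives the robot as it stands.
- The arm moves only by the shell command python3 -m crank 'ROWS' [FORCE]. ROWS is JSON, a list of rows, each an object of numbers: "dx", "dy", "dz": the shift along the tool's x, y, z in mm; "wx", "wy", "wz": the turn, a rotation vector about the tool's x, y, z in degrees; "hand": the opening in per cent of the stroke, from 0 (shut) to 100 (fully open). A call has 1 to 10 rows; each row shifts and turns the commanded pose from where the row before left it, along the tool's axes as they then stand; what a row does not reach is not made up. A row lasts 1/8 s, in which the tool goes at most 62.5 mm and 10.7 degrees, less where a joint would pass 70% of its speed; a pose out of reach is approached as far as the arm can. A call is refused whole if a number of a shift passes 62.5 or a number of a turn 10.7, either way. A call with a gripper value outside its range is refused whole. The fingers move at their own pace and stop on an object; FORCE is the grip in N (left out, the last holds). Time passes only in rows, so rows that do not move let the fingers close. It gives the time, the measured TCP pose, the force and the opening at its end, in the units of the state.
- get_state(): the state, without advancing time (a new reading comes with each control period).
- optics.capture(name): name is "scene" or "top" or "wrist"; returns the picture (420x560x3 uint8, blue, green, red); there is no depth.
- optics.calibration(name): a dict with "intrinsics" (3x3 intrinsics, pixels), "R" (3x3) and "t" (3): a world point X has camera coordinates R X + t; the wrist camera has in their place "T_tool_cam" (4x4, takes a point from camera to tool coordinates, whose origin is the TCP and whose axes are the tool frame's). Camera axes: x right, y down, z forward; pixel columns grow to the right and rows downward; lengths in m; the calibration is good to about 2 mm. The wrist camera is an equidistant fisheye: a pixel r from the principal point sees the ray r / f radians off the axis. A picture is of the moment at which its call begins: read the wrist's pose just before it. calibration takes no time and is no camera call.
- order.close_job(): hands the job in, once; it reports no verdict.
Trained networks look in the newest picture that a camera, given by its name, has taken for a name from the list of things; names that differ only in an ending like _2 or _b are one class to them, and where a whole thing is asked for, a point or a joint stands for the part that bears it (a point fixed in the world has none). Each returns a list of dicts, best first, with "conf" (0 to 1); they miss things now and then, are a little off and sometimes report something else, mostly with a low value. They report only what shows in the picture. A call takes as long as a camera call. They do not tell look-alikes from the thing itself.
- finder.masks_of(thing, camera): "mask" (420x560 bool, what is visible of it) and "rect" ([centre column, centre row, width, height] in pixels, round what is visible of it).
- finder.place_of(thing, camera): "centre" ([column, row] in pixels: a listed point, or the origin of a listed thing).
The state is a dict: "time_s": time; "joints": joint angles; "qd": joint speeds; "joint_torque": joint torques, N m; "tcp_pos": TCP position; "eef_rot": TCP orientation; "contact_force": force on the tool from outside, world axes, zero at the start; "moment": the same for the moment, N m; "gripper_width": finger opening in m.
Only numpy, scipy, OpenCV 4.12 (cv2) and the standard library are available. Lean on these libraries where they do the work, as an engineer would, in place of code of your own. Each camera call takes 0.05 s, during which the arm holds its last target.

## Working session

There is one attempt and no reset: what is moved stays moved. The work goes in short steps, Python scripts to look and compute and a shell command to move; the robot and the scene stay as the last step left them, time stands still between calls to the robot, and variables do not carry over. Pictures are saved under pics/ and viewed, and the job is handed in when it is done.

```bash
ls; mkdir -p pics; python3 - <<'E'
from plant import get_state, optics
import cv2
print(get_state())
for n in ("scene","top","wrist"):
    im=optics.capture(n); cv2.imwrite(f"pics/{n}0.png",im); print(n,optics.calibration(n))
E
```

```text
pics
{'time_s': 0.0, 'joints': array([-5.00704158e+01,  2.05912726e+01,  6.32689834e-01, -2.01803572e-02,
       -7.01360737e+01, -1.65054466e+01]), 'qd': array([-0.03465163, -0.07017598,  0.03799386, -0.04435338, -0.0180366 ,
       -0.06164884]), 'joint_torque': array([ 1.91359875e-03, -5.82714272e+01,  2.93061680e+01,  6.99740097e+00,
        6.91430309e-03, -1.99353390e-04]), 'tcp_pos': array([ 0.26809284, -0.61892982,  0.2256161 ]), 'eef_rot': array([-1.79991294e+02, -9.61460649e-02,  1.13417258e+02]), 'contact_force': array([ 0.23241748, -0.04254314, -0.12616026]), 'moment': array([-0.05629494, -0.00199169, -0.00759079]), 'gripper_width': 0.08746012253387786}
scene {'intrinsics': array([[417.15669409,   0.        , 274.76357252],
       [  0.        , 417.15669409, 210.52684141],
       [  0.        ,   0.        ,   1.        ]]), 'R': array([[-0.61301762,  0.7900606 , -0.00369365],
       [ 0.6677107 ,  0.51557439, -0.5369781 ],
       [-0.42234089, -0.33164333, -0.8435881 ]]), 't': array([ 0.31178581, -0.31697649,  1.32173623])}
top {'intrinsics': array([[528.88390066,   0. 
[... 160 characters left out ...]
87118,  0.00423599],
       [-0.97786756,  0.04545105, -0.2042284 ],
       [ 0.20380533, -0.01380469, -0.9789141 ]]), 't': array([0.0081313 , 0.55658194, 1.43393776])}
wrist {'intrinsics': array([[325.1922621 ,   0.        , 286.07247527],
       [  0.        , 325.1922621 , 206.73152447],
       [  0.        ,   0.        ,   1.        ]]), 'T_tool_cam': array([[ 9.99999576e-01, -1.48934689e-04, -9.09138783e-04,
         7.63628151e-04],
       [ 4.11027482e-04,  9.55309265e-01,  2.95607914e-01,
        -8.02236407e-02],
       [ 8.24482430e-04, -2.95608163e-01,  9.55308921e-01,
        -1.58591783e-01],
       [ 0.00000000e+00,  0.00000000e+00,  0.00000000e+00,
         1.00000000e+00]])}
```

View pics/scene0.png

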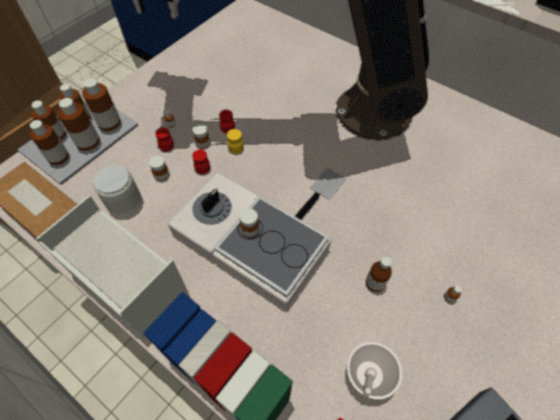

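View pics/top0.png

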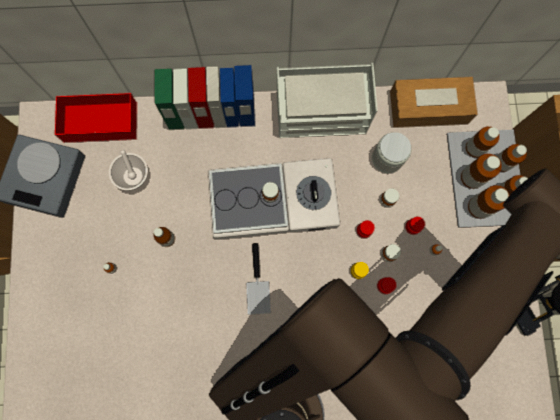

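View pics/wrist0.png

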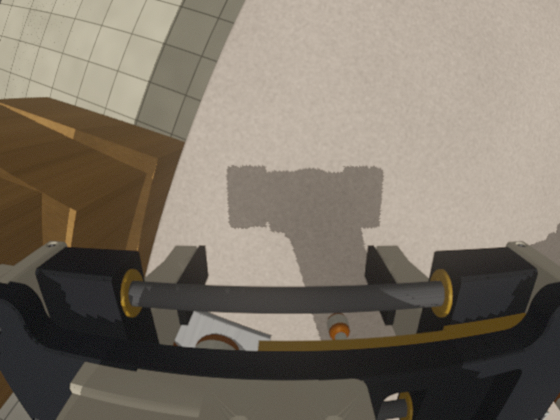

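The counter holds two white-lid amber jars, at top (391,197) and (391,251), which are scene (159,168) and (201,136). The third is on the platform at top (270,190). Things that could be mistaken for them:
- Red jars at top (366,229), (416,225) and (387,285).
- A yellow jar at top (361,270).
- The tall bottle at top (162,235).
- Vials at top (109,267) and (437,249).
- Bottles on the tray.

I'll check the choice in crops and triangulate.

```bash
cat > h.py <<'E'
import numpy as np, cv2
from plant import get_state, optics, order, finder
from scipy.spatial.transform import Rotation as Rot
def ray(n,p):
    c=optics.calibration(n);K=c["intrinsics"]
    d=np.linalg.inv(K)@np.array([p[0],p[1],1.]); R=c["R"]
    return -R.T@c["t"], R.T@d
def onz(n,p,z):
    o,d=ray(n,p); return o+d*(z-o[2])/d[2]
def tri(p1,p2,n1="scene",n2="top"):
    A=[];b=[]
    for n,p in((n1,p1),(n2,p2)):
        o,d=ray(n,p);d/=np.linalg.norm(d);P=np.eye(3)-d[:,None]*d;A.append(P);b.append(P@o)
    return np.linalg.lstsq(np.vstack(A),np.hstack(b),rcond=None)[0]
def proj(n,X):
    c=optics.calibration(n);q=c["intrinsics"]@(c["R"]@np.asarray(X)+c["t"]);return q[:2]/q[2]
def wproj(X,s=None):
    s=s or get_state();c=optics.calibration("wrist");T=np.eye(4);T[:3,:3]=Rot.from_euler("xyz",s["eef_rot"],degrees=True).as_matrix();T[:3,3]=s["tcp_pos"]
    q=np.linalg.inv(T@c["T_tool_cam"])@np.append(X,1);K=c["intrinsics"]
    th=np.arctan2(np.hypot(q[0],q[1]),q[2]);u=q[:2]/np.hypot(q[0],q[1])*th*K[0,0];return u+K[:2,2]
E
python3 - <<'E'
from h import *
a=optics.capture("scene");b=optics.capture("top")
c1=cv2.resize(a[100:200,130:270],None,fx=5,fy=5,interpolation=2)
c2=cv2.resize(b[160:300,330:470],None,fx=4,fy=4,interpolation=2)
cv2.imwrite("pics/c1.png",c1);cv2.imwrite("pics/c2.png",c2)
for th in("jar_a_mid","dial_grip","place1","place2","shaker","tall_bottle","vial_a","tub","mortar","spatula"):
  for n,z in(("scene",0),("top",0)):
    z={"jar_a_mid":.031,"dial_grip":.093,"place1":.075,"place2":.075}.get(th,0)
    print(th,n,[(np.round(r["centre"]),round(r["conf"],2),np.round(onz(n,r["centre"],z)[:2],4)) for r in finder.place_of(th,n)])
print(get_state()["time_s"])
E
```

```text
jar_a_mid scene [(array([223., 121.]), 0.84, array([ 0.3468, -0.3239])), (array([202., 136.]), 0.8, array([ 0.4279, -0.3346])), (array([200., 159.]), 0.7, array([ 0.4962, -0.2755])), (array([233., 140.]), 0.6, array([ 0.387 , -0.2497])), (array([165., 138.]), 0.57, array([ 0.5001, -0.4137]))]
jar_a_mid top [(array([366., 230.]), 0.81, array([ 0.4939, -0.272 ])), (array([415., 226.]), 0.8, array([ 0.4996, -0.4115])), (array([393., 251.]), 0.79, array([ 0.4309, -0.3424])), (array([385., 283.]), 0.73, array([ 0.3423, -0.3131])), (array([359., 269.]), 0.6, array([ 0.3844, -0.2422]))]
dial_grip scene [(array([211., 201.]), 0.81, array([ 0.6084, -0.1217]))]
dial_grip top [(array([314., 192.]), 0.76, array([ 0.5971, -0.1247]))]
place1 scene [(array([252., 229.]), 0.78, array([0.5997, 0.0007])), (array([275., 238.]), 0.77, array([0.5848, 0.0599])), (array([292., 255.]), 0.58, array([0.5972, 0.1211]))]
place1 top [(array([226., 201.]), 0.87, array([0.5875, 0.1197])), (array([245., 196.]), 0.73, array([0.6011, 0.0661])), (array([271., 196.]), 0.55, array([ 0.5961, -0.0043]))]
place2 scene [(ar
[... 958 characters left out ...]
.6247, -0.1348])), (array([113., 268.]), 0.43, array([0.4256, 0.4564])), (array([390., 251.]), 0.26, array([ 0.4371, -0.3405]))]
tub scene [(array([126., 201.]), 0.8, array([ 0.7127, -0.3576]))]
tub top [(array([386., 162.]), 0.85, array([ 0.7031, -0.3531]))]
mortar scene [(array([366., 376.]), 0.72, array([0.6999, 0.3964]))]
mortar top [(array([130., 177.]), 0.94, array([0.6933, 0.4079]))]
spatula scene [(array([314., 195.]), 0.93, array([0.3823, 0.0373]))]
spatula top [(array([255., 279.]), 0.96, array([0.3743, 0.0498])), (array([313., 190.]), 0.69, array([ 0.6269, -0.1319])), (array([268., 196.]), 0.66, array([0.6158, 0.0014])), (array([432., 253.]), 0.54, array([ 0.4244, -0.4611]))]
1.25
```

View pics/c1.png

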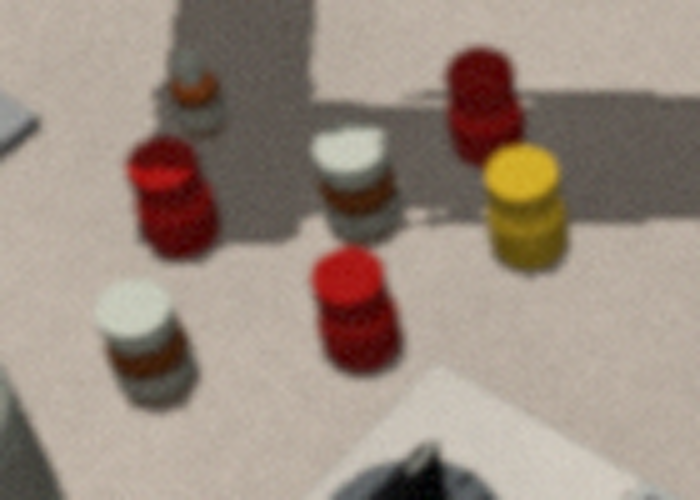

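View pics/c2.png

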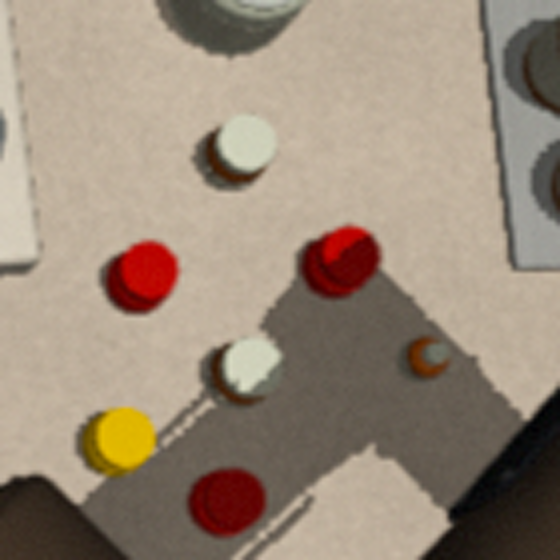

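Both candidates are squat, white-lidded and amber, and the red and yellow ones are decoys. I'll move over the nearer one and look with the wrist camera.

```bash
python3 -m crank '[{"dx":32,"dy":36,"wz":3.5,"hand":100},{"dx":32,"dy":36,"wz":3.5},{"dx":30,"dy":38,"wz":3.5},{"dx":30,"dy":40,"wz":3.5},{"dx":20,"dy":40,"wz":3.5},{"dx":10,"dy":25,"wz":3.5},{"dx":0}]'
python3 - <<'E'
from h import *
s=get_state();print(s["time_s"],s["tcp_pos"],s["eef_rot"],s["joints"])
im=optics.capture("wrist");cv2.imwrite("pics/w1.png",im)
print([(np.round(r["centre"],1),round(r["conf"],2)) for r in finder.place_of("jar_a_mid","wrist")])
for X in((.43,-.342,.031),(.57,-.345,.031)):print(wproj(X,s))
E
```

```text
1.25 [ 0.26829889 -0.61936209  0.22657495] [1.79999085e+02 7.22712897e-04 1.13423936e+02] [-5.00702956e+01  2.05451485e+01  6.82257607e-01 -7.14600086e-04
 -7.01361562e+01 -1.65055257e+01]
[]
[410.54395762 350.27374924]
[362.72982535 405.21083774]validation failed for argument at $[0]...
```

View pics/w1.png

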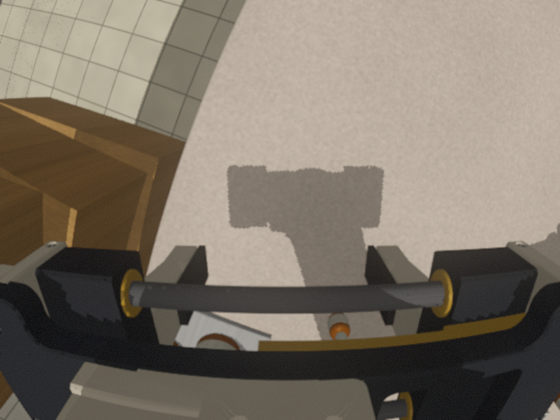

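The call was refused, and row 0 may have to carry every key.

```bash
python3 -m crank '[{"dx":32,"dy":36,"dz":0,"wx":0,"wy":0,"wz":3.5,"hand":100},{"dx":32,"dy":36,"dz":0,"wx":0,"wy":0,"wz":3.5,"hand":100},{"dx":30,"dy":38,"dz":0,"wx":0,"wy":0,"wz":3.5,"hand":100},{"dx":30,"dy":40,"dz":0,"wx":0,"wy":0,"wz":3.5,"hand":100},{"dx":20,"dy":40,"dz":0,"wx":0,"wy":0,"wz":3.5,"hand":100},{"dx":10,"dy":25,"dz":0,"wx":0,"wy":0,"wz":3.5,"hand":100},{"dx":0,"dy":0,"dz":0,"wx":0,"wy":0,"wz":0,"hand":100}]'
python3 - <<'E'
from h import *
s=get_state();print(s["time_s"],s["tcp_pos"],s["eef_rot"],s["joints"])
im=optics.capture("wrist");cv2.imwrite("pics/w2.png",im)
print([(np.round(r["centre"],1),round(r["conf"],2)) for r in finder.place_of("jar_a_mid","wrist")])
for X in((.43,-.342,.031),(.57,-.345,.031)):print(wproj(X,s))
E
```

```text
time_s: 2.22
tcp_pos: [0.4334, -0.4158, 0.2265]
eef_rot: [180.0, 0.0, 92.5]
contact_force: [-1.4, -1.0, -0.7]
gripper_width: 0.0875
2.225 [ 0.43337013 -0.41581188  0.22652381] [1.79985458e+02 3.23297763e-03 9.25451475e+01] [-2.51943218e+01  1.35938232e+01 -9.11462597e+00 -4.23595119e-03
 -6.72771753e+01 -6.22588946e+01]
[(array([434. , 146.1]), 0.88), (array([353.8, 181.8]), 0.87), (array([283. , 240.8]), 0.7), (array([382.4, 100. ]), 0.64)]
[351.05831097 181.93536438]
[336.38169383 289.21737806]
```

View pics/w2.png

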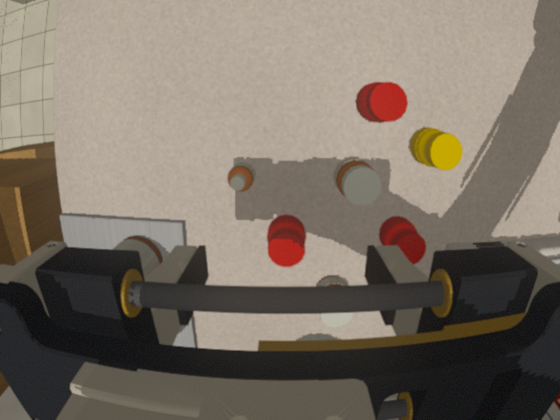

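The wrist picture shows jar B's grey-white lid at (361,184), reds at (287,240), (405,240) and (388,101), and yellow at (440,150). Jar A is half hidden at (335,305). I'll compute the positions.

```bash
cat >> h.py <<'E'
def wonz(p,z,s=None):
    s=s or get_state();c=optics.calibration("wrist");T=np.eye(4);T[:3,:3]=Rot.from_euler("xyz",s["eef_rot"],degrees=True).as_matrix();T[:3,3]=s["tcp_pos"];T=T@c["T_tool_cam"];K=c["intrinsics"]
    u=np.asarray(p,float)-K[:2,2];r=np.linalg.norm(u);th=r/K[0,0];d=T[:3,:3]@np.r_[u/r*np.sin(th),np.cos(th)]
    return T[:3,3]+d*(z-T[2,3])/d[2]
def delta(x,y,z,s=None):
    s=s or get_state();R=Rot.from_euler("xyz",s["eef_rot"],degrees=True).as_matrix()
    return np.round(1000*R.T@(np.array([x,y,z])-s["tcp_pos"]),1)
E
python3 - <<'E'
from h import *
s=get_state()
im=cv2.imread("pics/w2.png")
cv2.imwrite("pics/w2c.png",cv2.resize(im[140:230,300:450],None,fx=5,fy=5,interpolation=2))
for n,p in dict(B=(361,184),red2=(287,249),red1=(411,247),dr=(388,101),yel=(444,151)).items(): print(n,wonz(p,.062,s).round(4))
print("vial",wonz((237,182),.05,s).round(4))
print("A scene/top",tri((157,161.4),(391.7,195.5)),onz("top",(391.7,195.5),.062),onz("scene",(157,161.4),.062))
print("B scene/top",tri((200,130),(392.5,251)),onz("top",(392.5,251),.062),onz("scene",(200,130),.062))
E
```

```text
B [ 0.4232 -0.3388  0.062 ]
red2 [ 0.4993 -0.4123  0.062 ]
red1 [ 0.4933 -0.2702  0.062 ]
dr [ 0.3353 -0.3176  0.062 ]
yel [ 0.3809 -0.2478  0.062 ]
vial [ 0.4297 -0.4686  0.05  ]
A scene/top [ 0.58670241 -0.34804609  0.0557713 ] [ 0.58565995 -0.34699831  0.062     ] [ 0.58905401 -0.34258209  0.062     ]
B scene/top [ 0.4286839  -0.33612497  0.05396788] [ 0.42802545 -0.33468332  0.062     ] [ 0.43325911 -0.32941343  0.062     ]
```

View pics/w2c.png

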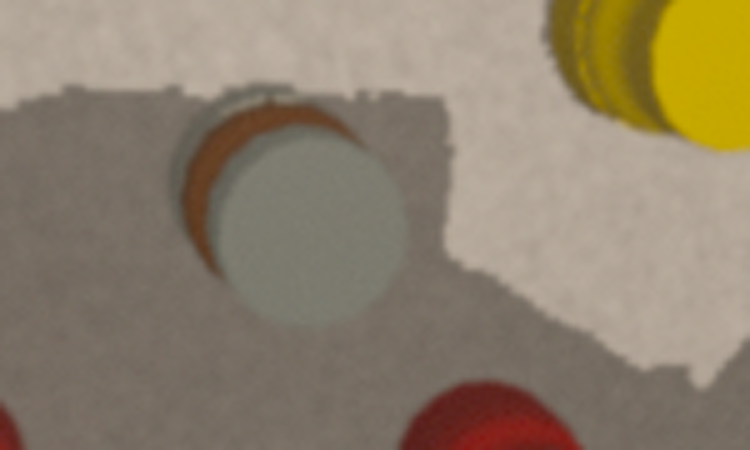

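```bash
python3 - <<'E'
from h import *
print(delta(.426,-.337,.1),delta(.426,-.337,.013))
E
```

```text
[ 79.9  -2.2 126.5] [ 79.9  -2.2 213.5]
```

```bash
python3 -m crank '[{"dx":40,"dy":-1,"dz":20,"wx":0,"wy":0,"wz":0,"hand":100},{"dx":40,"dy":-1,"dz":40,"wx":0,"wy":0,"wz":0,"hand":100},{"dx":0,"dy":0,"dz":45,"wx":0,"wy":0,"wz":0,"hand":100},{"dx":0,"dy":0,"dz":0,"wx":0,"wy":0,"wz":0,"hand":100}]'
python3 - <<'E'
from h import *
s=get_state();im=optics.capture("wrist");cv2.imwrite("pics/w3.png",im)
print(s["tcp_pos"],s["eef_rot"])
print([(np.round(r["centre"],1),round(r["conf"],2),wonz(r["centre"],.031,s).round(4)) for r in finder.place_of("jar_a_mid","wrist")])
E
```

```text
time_s: 2.82
tcp_pos: [0.4237, -0.3364, 0.1193]
eef_rot: [-179.7, -0.1, 92.4]
contact_force: [-0.3, 0.9, 1.4]
gripper_width: 0.0872
[ 0.42371916 -0.33642406  0.11927734] [-1.79691296e+02 -1.39215145e-01  9.24024138e+01]
[(array([352.9, 295.7]), 0.9, array([ 0.5009, -0.2719,  0.031 ])), (array([283.3, 218.5]), 0.82, array([ 0.4292, -0.3377,  0.031 ])), (array([319.7, 100.5]), 0.78, array([ 0.335 , -0.3142,  0.031 ])), (array([401.7, 166.7]), 0.67, array([ 0.3818, -0.2445,  0.031 ])), (array([195.6, 289.4]), 0.67, array([ 0.5009, -0.4147,  0.031 ]))]
```

View pics/w3.png

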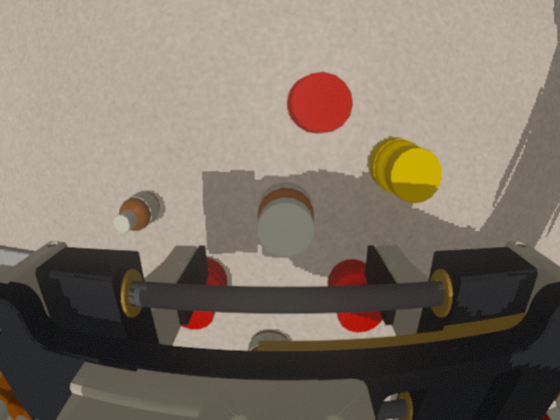

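The lid is at (286,229), centred between the fingers, with clear space at both.

```bash
python3 - <<'E'
from h import *
print(wonz((286,228.5),.062).round(4),delta(.4265,-.3368,.013))
E
```

```text
[ 0.4305 -0.3375  0.062 ] [  1.4  -0.  109.7]
```

```bash
python3 -m crank '[{"dx":0,"dy":2,"dz":45,"wx":0,"wy":0,"wz":0,"hand":100},{"dx":0,"dy":0,"dz":40,"wx":0,"wy":0,"wz":0,"hand":100},{"dx":0,"dy":0,"dz":24,"wx":0,"wy":0,"wz":0,"hand":100},{"dx":0,"dy":0,"dz":0,"wx":0,"wy":0,"wz":0,"hand":100},{"dx":0,"dy":0,"dz":0,"wx":0,"wy":0,"wz":0,"hand":30},{"dx":0,"dy":0,"dz":0,"wx":0,"wy":0,"wz":0,"hand":30},{"dx":0,"dy":0,"dz":0,"wx":0,"wy":0,"wz":0,"hand":30},{"dx":0,"dy":0,"dz":0,"wx":0,"wy":0,"wz":0,"hand":30}]' 25
```

```text
time_s: 3.92
tcp_pos: [0.4287, -0.337, 0.0131]
eef_rot: [180.0, 0.0, 92.4]
contact_force: [-0.5, 0.3, -0.2]
gripper_width: 0.0533
```

```bash
python3 -m crank '[{"dx":0,"dy":0,"dz":0,"wx":0,"wy":0,"wz":0,"hand":30},{"dx":0,"dy":0,"dz":0,"wx":0,"wy":0,"wz":0,"hand":30},{"dx":0,"dy":0,"dz":0,"wx":0,"wy":0,"wz":0,"hand":30}]'
python3 - <<'E'
from h import *
im=optics.capture("top");cv2.imwrite("pics/t3.png",cv2.resize(im[130:250,190:350],None,fx=5,fy=5,interpolation=2))
im=optics.capture("scene");cv2.imwrite("pics/s3.png",cv2.resize(im[165:310,160:340],None,fx=4,fy=4,interpolation=2))
E
```

```text
time_s: 4.3
tcp_pos: [0.4285, -0.3369, 0.0128]
eef_rot: [180.0, 0.0, 92.4]
contact_force: [-1.1, 2.7, 5.6]
gripper_width: 0.045
```

View pics/t3.png

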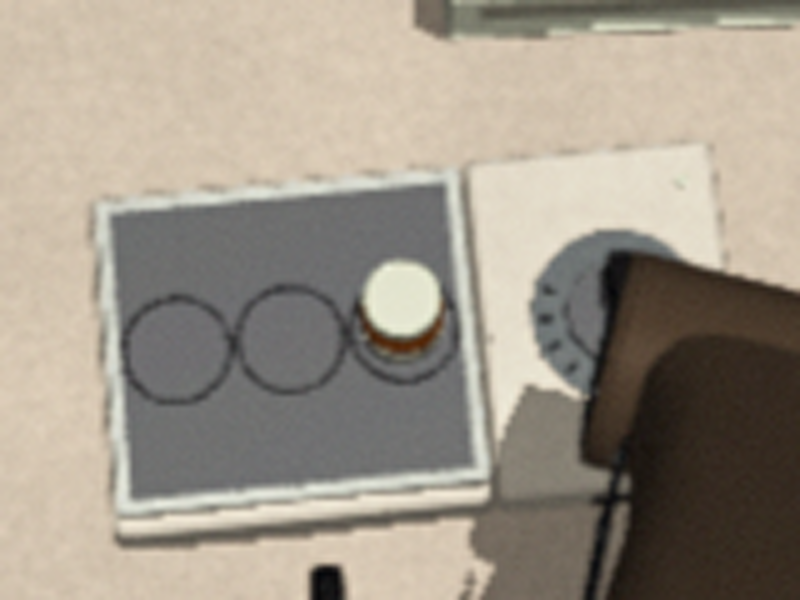

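View pics/s3.png

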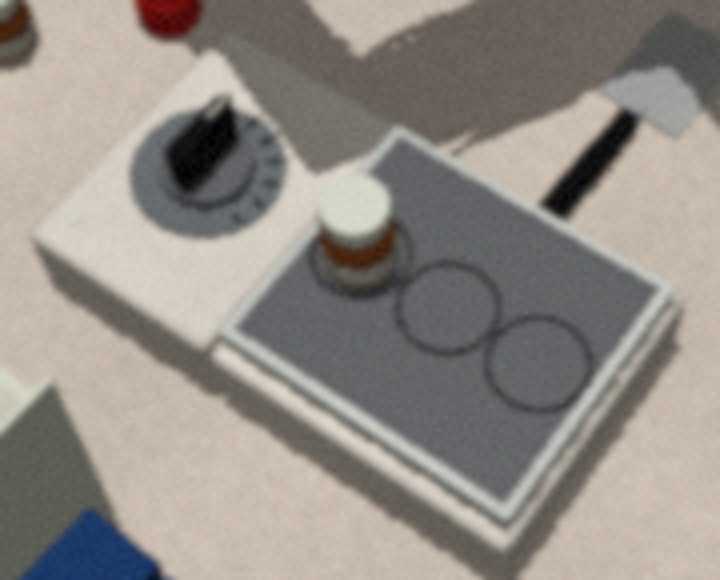

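```bash
python3 - <<'E'
from h import *
T=[(177,348.5),(291,339),(406,330)];S=[(540,362.5),(449,307.5),(361,244)]
for t,q in zip(T,S):
    pt=(t[0]/5+190-.4,t[1]/5+130-.4);ps=(q[0]/4+160-.4,q[1]/4+165-.4)
    print(onz("top",pt,.075).round(4),onz("scene",ps,.075).round(4),tri(ps,pt).round(4))
# mat corners top, scene
for c in((104,207),(458,177),(488,475),(125,507)): print(onz("top",(c[0]/5+189.6,c[1]/5+129.6),.075).round(4))
for c in((398,130),(225,330),(508,517),(674,290)): print("s",onz("scene",(c[0]/4+159.6,c[1]/4+164.6),.075).round(4))
E
```

```text
[0.5934 0.1235 0.075 ] [0.5939 0.1247 0.075 ] [0.5935 0.124  0.0737]
[0.5959 0.0596 0.075 ] [0.5977 0.0607 0.075 ] [0.5965 0.0597 0.0722]
[ 0.5981 -0.005   0.075 ] [ 0.596  -0.0082  0.075 ] [ 0.5975 -0.0056  0.0794]
[0.6775 0.1625 0.075 ]
[ 0.6859 -0.0385  0.075 ]
[ 0.5135 -0.0467  0.075 ]
[0.5049 0.1547 0.075 ]
s [ 0.5174 -0.0429  0.075 ]
s [ 0.6898 -0.034   0.075 ]
s [0.6804 0.1665 0.075 ]
s [0.5066 0.1593 0.075 ]
```

```bash
python3 -m crank '[{"dx":0,"dy":0,"dz":-15,"wx":0,"wy":0,"wz":0,"hand":30},{"dx":0,"dy":0,"dz":-40,"wx":0,"wy":0,"wz":0,"hand":30},{"dx":0,"dy":0,"dz":-50,"wx":0,"wy":0,"wz":0,"hand":30},{"dx":0,"dy":0,"dz":-50,"wx":0,"wy":0,"wz":0,"hand":30},{"dx":0,"dy":0,"dz":-30,"wx":0,"wy":0,"wz":0,"hand":30},{"dx":0,"dy":0,"dz":0,"wx":0,"wy":0,"wz":0,"hand":30}]'
python3 - <<'E'
from h import *
s=get_state();im=optics.capture("wrist");cv2.imwrite("pics/w4.png",im)
print(s["tcp_pos"],s["eef_rot"],s["joints"],s["gripper_width"])
for d in(-.003,0,.003): print(wproj(np.array(s["tcp_pos"])+[d,0,.049],s))
E
```

```text
time_s: 5.15
tcp_pos: [0.4296, -0.3375, 0.201]
eef_rot: [179.7, 0.1, 92.4]
contact_force: [0.0, -0.2, -1.6]
gripper_width: 0.0453
[ 0.42960616 -0.33749785  0.20101934] [1.79702981e+02 1.36206119e-01 9.24316046e+01] [-1.75805203e+01  9.35033583e+00 -1.80625224e+01  2.97545348e-02
 -6.22614479e+01 -7.00012960e+01] 0.04526807199364912
[284.73740859 309.71769874]
[284.44539052 315.53577668]
[284.16016178 321.20272581]
```

View pics/w4.png

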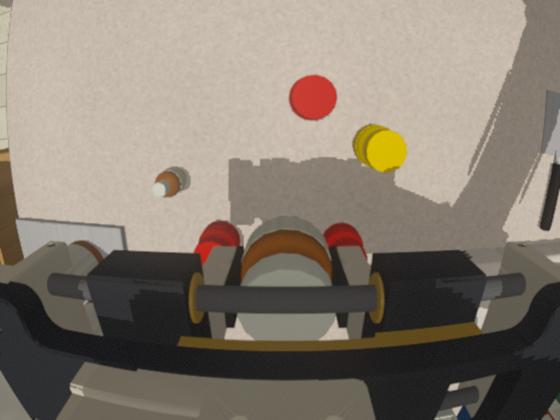

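The jar is held: lid edges at rows ~263 and ~342, widest at row ~304. I'll compare that with the prediction for a centred jar.

```bash
python3 - <<'E'
from h import *
im=cv2.imread("pics/w4.png");cv2.imwrite("pics/w4c.png",cv2.resize(im[200:360,200:370],None,fx=4,fy=4,interpolation=2))
s=get_state();R=Rot.from_euler("xyz",s["eef_rot"],degrees=True).as_matrix()
for o in(-.004,0,.004):
  print(o,[np.round(wproj(np.array(s["tcp_pos"])+R@[0,o+e,-.049],s)) for e in(-.0225,.0225)])
E
```

```text
-0.004 [array([285., 258.]), array([285., 348.])]
0 [array([285., 267.]), array([285., 354.])]
0.004 [array([285., 276.]), array([285., 361.])]
```

View pics/w4c.png

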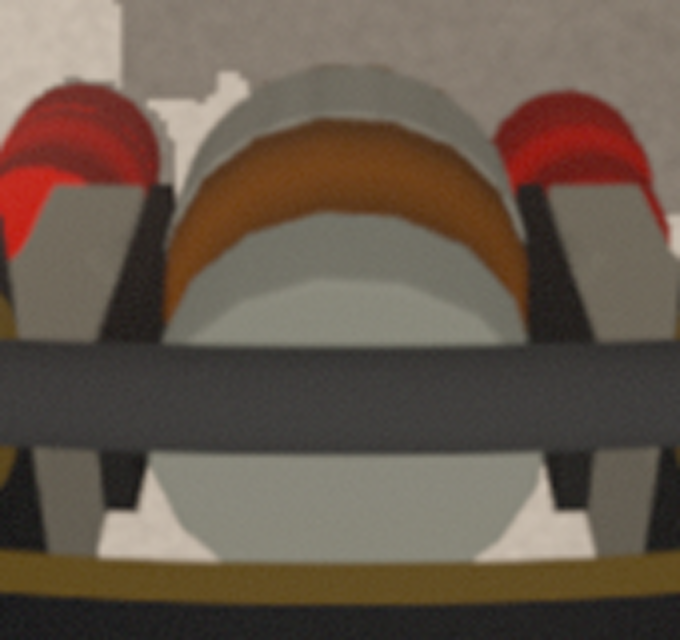

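```bash
python3 - <<'E'
import numpy as np
for i in range(9):
    y=np.radians(92.4+10*i);w=np.array([18.3,51.2])
    print(i,round(np.cos(y)*w[0]+np.sin(y)*w[1],1),round(np.sin(y)*w[0]-np.cos(y)*w[1],1))
E
```

```text
0 50.4 20.4
1 46.1 28.9
2 40.4 36.4
3 33.4 42.9
4 25.5 48.0
5 16.7 51.7
6 7.5 53.9
7 -2.0 54.3
8 -11.4 53.2
```

```bash
python3 -m crank '[{"dx":50,"dy":20,"dz":-20,"wx":0,"wy":0,"wz":-10,"hand":30},{"dx":46,"dy":29,"dz":-15,"wx":0,"wy":0,"wz":-10,"hand":30},{"dx":40,"dy":36,"dz":0,"wx":0,"wy":0,"wz":-10,"hand":30},{"dx":33,"dy":43,"dz":0,"wx":0,"wy":0,"wz":-10,"hand":30},{"dx":25,"dy":48,"dz":0,"wx":0,"wy":0,"wz":-10,"hand":30},{"dx":17,"dy":52,"dz":0,"wx":0,"wy":0,"wz":-10,"hand":30},{"dx":7,"dy":54,"dz":0,"wx":0,"wy":0,"wz":-10,"hand":30},{"dx":-2,"dy":54,"dz":0,"wx":0,"wy":0,"wz":-10,"hand":30},{"dx":-11,"dy":53,"dz":0,"wx":0,"wy":0,"wz":-10,"hand":30},{"dx":0,"dy":0,"dz":0,"wx":0,"wy":0,"wz":0,"hand":30}]'
python3 - <<'E'
from h import *
s=get_state();print(s["joints"],s["eef_rot"],s["gripper_width"],delta(.594,.123,.15))
E
```

```text
time_s: 6.45
tcp_pos: [0.5931, 0.1251, 0.2301]
eef_rot: [-179.9, -0.2, -177.3]
contact_force: [-0.5, 0.1, -2.2]
gripper_width: 0.0451
[ 3.03414397e+01  1.41092879e+01 -7.93293703e+00 -3.18166220e-02
 -6.81493517e+01 -2.76040181e+01] [-179.93736396   -0.18343728 -177.27456987] 0.04511624961923307 [-1.1 -2.1 80.1]
```

```bash
python3 -m crank '[{"dx":-1,"dy":-2,"dz":40,"wx":0,"wy":0,"wz":0,"hand":30},{"dx":0,"dy":0,"dz":50,"wx":0,"wy":0,"wz":0,"hand":30},{"dx":0,"dy":0,"dz":34,"wx":0,"wy":0,"wz":0,"hand":30},{"dx":0,"dy":0,"dz":0,"wx":0,"wy":0,"wz":0,"hand":30}]'
python3 - <<'E'
from h import *
s=get_state();im=optics.capture("wrist");cv2.imwrite("pics/w5.png",im)
print(s["tcp_pos"],s["eef_rot"])
im=optics.capture("scene");cv2.imwrite("pics/s5.png",cv2.resize(im[165:310,160:340],None,fx=4,fy=4,interpolation=2))
E
```

```text
time_s: 6.95
tcp_pos: [0.5914, 0.1185, 0.105]
eef_rot: [-179.8, -0.4, -177.7]
contact_force: [0.8, -0.4, -0.9]
gripper_width: 0.0451
[0.59140137 0.11847986 0.10500918] [-179.82590695   -0.4150765  -177.6626864 ]
```

View pics/w5.png

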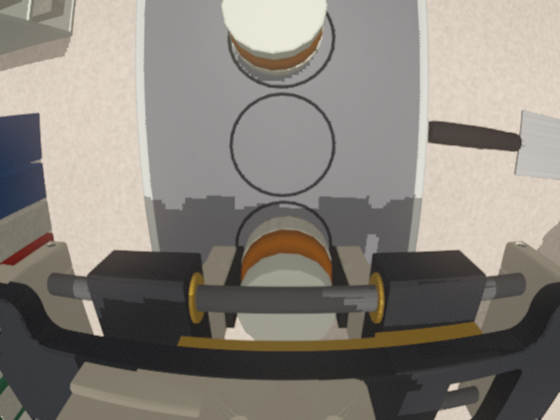

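View pics/s5.png

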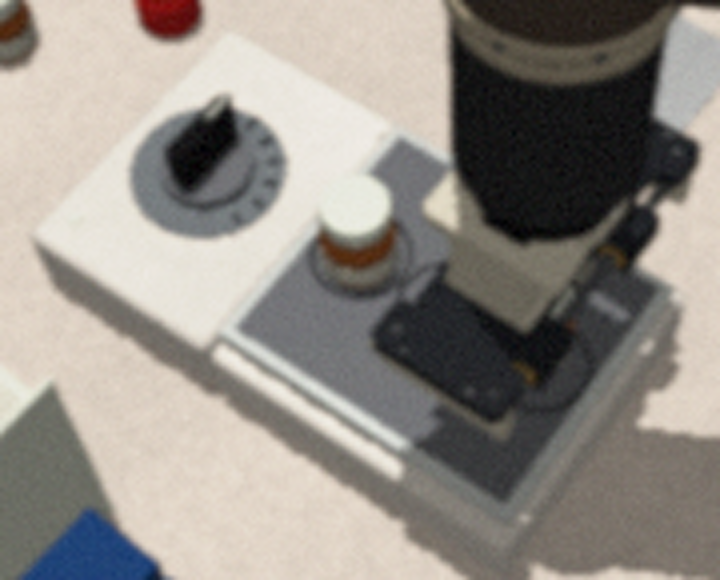

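```bash
python3 - <<'E'
from h import *
s=get_state();print(s["tcp_pos"])
print("ring2",wonz((283,145),.075,s),"ring1 near edge",wonz((283,202),.075,s),"ring3",wonz((281,38),.075,s), "r2 edges",wonz((283,94),.075,s),wonz((283,196),.075,s))
print(delta(.594,.123,.0885))
E
```

```text
[0.59436039 0.11979428 0.10905756]
ring2 [0.5983634  0.06158731 0.075     ] ring1 near edge [0.59697641 0.09677017 0.075     ] ring3 [ 0.6021538  -0.00251216  0.075     ] r2 edges [0.59958892 0.03129963 0.075     ] [0.59712575 0.09293566 0.075     ]
[ 0.2  3.2 20.6]
```

```bash
python3 -m crank '[{"dx":0,"dy":3,"dz":8,"wx":0,"wy":0,"wz":0,"hand":30},{"dx":0,"dy":0,"dz":8,"wx":0,"wy":0,"wz":0,"hand":30},{"dx":0,"dy":0,"dz":3,"wx":0,"wy":0,"wz":0,"hand":30},{"dx":0,"dy":0,"dz":0,"wx":0,"wy":0,"wz":0,"hand":30},{"dx":0,"dy":0,"dz":0,"wx":0,"wy":0,"wz":0,"hand":30}]'
```

```text
time_s: 7.68
tcp_pos: [0.5942, 0.1232, 0.0898]
eef_rot: [180.0, 0.0, -177.6]
contact_force: [-0.2, -0.3, -2.0]
gripper_width: 0.0453
```

```bash
python3 -m crank '[{"dx":0,"dy":0,"dz":1,"wx":0,"wy":0,"wz":0,"hand":30},{"dx":0,"dy":0,"dz":0.8,"wx":0,"wy":0,"wz":0,"hand":30},{"dx":0,"dy":0,"dz":0,"wx":0,"wy":0,"wz":0,"hand":30},{"dx":0,"dy":0,"dz":0,"wx":0,"wy":0,"wz":0,"hand":30}]'
```

```text
time_s: 8.18
tcp_pos: [0.5941, 0.1232, 0.0879]
eef_rot: [180.0, 0.0, -177.6]
contact_force: [-0.1, -0.4, -0.5]
gripper_width: 0.0449
```

```bash
python3 -m crank '[{"dx":0,"dy":0,"dz":0,"wx":0,"wy":0,"wz":0,"hand":60},{"dx":0,"dy":0,"dz":0,"wx":0,"wy":0,"wz":0,"hand":80},{"dx":0,"dy":0,"dz":0,"wx":0,"wy":0,"wz":0,"hand":80},{"dx":0,"dy":0,"dz":-20,"wx":0,"wy":0,"wz":0,"hand":100},{"dx":0,"dy":0,"dz":-50,"wx":0,"wy":0,"wz":0,"hand":100},{"dx":0,"dy":0,"dz":-50,"wx":0,"wy":0,"wz":0,"hand":100},{"dx":0,"dy":0,"dz":-20,"wx":0,"wy":0,"wz":0,"hand":100},{"dx":0,"dy":0,"dz":0,"wx":0,"wy":0,"wz":0,"hand":100}]'
python3 - <<'E'
from h import *
s=get_state();im=optics.capture("wrist");cv2.imwrite("pics/w6.png",im)
print(s["tcp_pos"],s["eef_rot"],s["joints"])
np.save("s6.npy",np.r_[s["tcp_pos"],s["eef_rot"]])
im=optics.capture("scene");cv2.imwrite("pics/s6.png",cv2.resize(im[165:310,160:340],None,fx=4,fy=4,interpolation=2))
E
```

```text
time_s: 9.18
tcp_pos: [0.5949, 0.1236, 0.2299]
eef_rot: [179.9, 0.2, -177.6]
contact_force: [-0.5, -0.8, 0.4]
gripper_width: 0.0875
[0.59489946 0.12355759 0.2298675 ] [ 179.90598583    0.21132211 -177.57338984] [ 3.01444141e+01  1.39979813e+01 -8.13704470e+00  1.62885974e-02
 -6.76341746e+01 -2.77237984e+01]
```

View pics/w6.png

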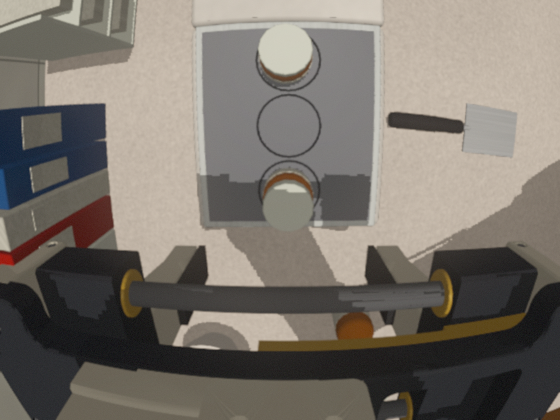

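View pics/s6.png

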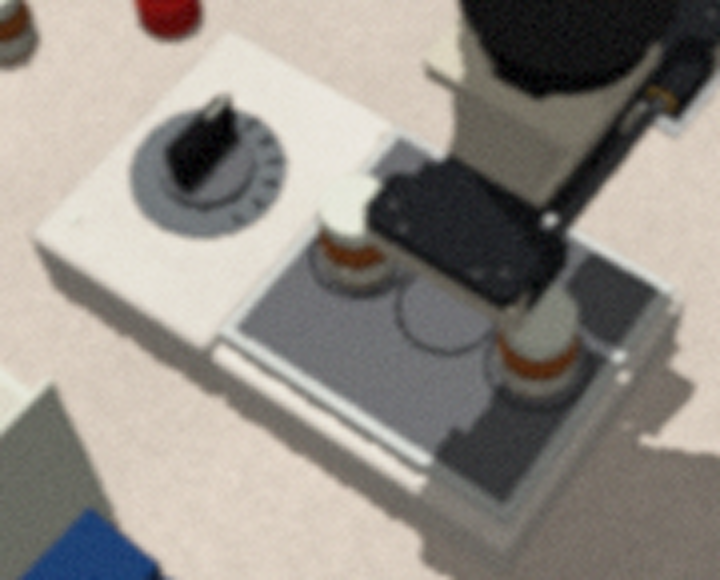

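Jar B stands on the far ring, its lid at wrist (288,206), with the middle ring empty at (289,126). I'll compute the values and plan the move to jar A.

```bash
python3 - <<'E'
from h import *
v=np.load("s6.npy");s=dict(tcp_pos=v[:3],eef_rot=v[3:])
print("lid1",wonz((288,205.5),.137,s),"ring2",wonz((289,126),.075,s),"ring1 top edge",wonz((290,158.5),.075,s),"lid3",wonz((286,52),.137,s), "ring3",wonz((288,60),.075,s))
s=get_state();print(s["tcp_pos"])
# path to above (.575,-.345), yaw 182.4->92
for i in range(10):
    y=np.radians(182.4-10*min(i,9));w=1000*(np.array([.54,-.345])-s["tcp_pos"][:2])/9
    print(i,round(np.cos(y)*w[0]+np.sin(y)*w[1],1),round(np.sin(y)*w[0]-np.cos(y)*w[1],1))
E
```

```text
lid1 [0.59363575 0.12068501 0.137     ] ring2 [0.59522838 0.06023847 0.075     ] ring1 top edge [0.59288272 0.0918363  0.075     ] lid3 [ 6.00334921e-01 -4.97441970e-04  1.37000000e-01] ring3 [ 0.59888963 -0.00363039  0.075     ]
[0.59356232 0.12313607 0.22706687]
0 8.1 -51.7
1 -1.0 -52.3
2 -10.1 -51.4
3 -18.8 -48.9
4 -27.0 -44.8
5 -34.4 -39.5
6 -40.7 -32.9
7 -45.8 -25.3
8 -49.5 -17.0
9 -51.7 -8.1
```

```bash
python3 - <<'E'
from h import *
s=get_state()
for i in range(9):
    y=np.radians(182.4-10*i);w=1000*(np.array([.583,-.345])-s["tcp_pos"][:2])/9
    print(i,round(np.cos(y)*w[0]+np.sin(y)*w[1],1),round(np.sin(y)*w[0]-np.cos(y)*w[1],1))
E
```

```text
0 3.4 -51.9
1 -5.7 -51.7
2 -14.6 -49.9
3 -23.1 -46.6
4 -30.8 -41.9
5 -37.6 -35.9
6 -43.3 -28.9
7 -47.6 -20.9
8 -50.5 -12.3
```

```bash
python3 -m crank '[{"dx":3,"dy":-52,"dz":-10,"wx":0,"wy":0,"wz":10,"hand":100},{"dx":-6,"dy":-52,"dz":0,"wx":0,"wy":0,"wz":10,"hand":100},{"dx":-15,"dy":-50,"dz":0,"wx":0,"wy":0,"wz":10,"hand":100},{"dx":-23,"dy":-47,"dz":0,"wx":0,"wy":0,"wz":10,"hand":100},{"dx":-31,"dy":-42,"dz":0,"wx":0,"wy":0,"wz":10,"hand":100},{"dx":-38,"dy":-36,"dz":0,"wx":0,"wy":0,"wz":10,"hand":100},{"dx":-43,"dy":-29,"dz":0,"wx":0,"wy":0,"wz":10,"hand":100},{"dx":-48,"dy":-21,"dz":0,"wx":0,"wy":0,"wz":10,"hand":100},{"dx":-50,"dy":-12,"dz":0,"wx":0,"wy":0,"wz":10,"hand":100},{"dx":0,"dy":0,"dz":20,"wx":0,"wy":0,"wz":0,"hand":100}]'
python3 -m crank '[{"dx":0,"dy":0,"dz":50,"wx":0,"wy":0,"wz":0,"hand":100},{"dx":0,"dy":0,"dz":0,"wx":0,"wy":0,"wz":0,"hand":100},{"dx":0,"dy":0,"dz":0,"wx":0,"wy":0,"wz":0,"hand":100}]'
python3 - <<'E'
from h import *
s=get_state();im=optics.capture("wrist");cv2.imwrite("pics/w7.png",im)
print(s["tcp_pos"],s["eef_rot"],s["joints"])
np.save("s7.npy",np.r_[s["tcp_pos"],s["eef_rot"]])
print([(np.round(r["centre"],1),round(r["conf"],2),wonz(r["centre"],.031,s).round(4)) for r in finder.place_of("jar_a_mid","wrist")])
E
```

```text
time_s: 10.52
tcp_pos: [0.584, -0.3495, 0.2163]
eef_rot: [-179.9, 0.0, 92.1]
contact_force: [-0.9, 0.7, -1.2]
gripper_width: 0.0873
time_s: 10.9
tcp_pos: [0.5851, -0.3462, 0.1685]
eef_rot: [-180.0, 0.0, 92.5]
contact_force: [0.9, -0.1, 0.7]
gripper_width: 0.0875
[ 0.58507772 -0.34616211  0.16846394] [-1.79973174e+02  4.22680351e-02  9.24610273e+01] [-1.41950381e+01  2.31575828e+01 -3.16665555e+00  5.37521898e-02
 -6.36893573e+01 -7.33677752e+01]
[(array([214.6, 103.4]), 0.84, array([ 0.5007, -0.4145,  0.031 ])), (array([371.5, 111.1]), 0.65, array([ 0.5011, -0.2709,  0.031 ]))]
```

View pics/w7.png

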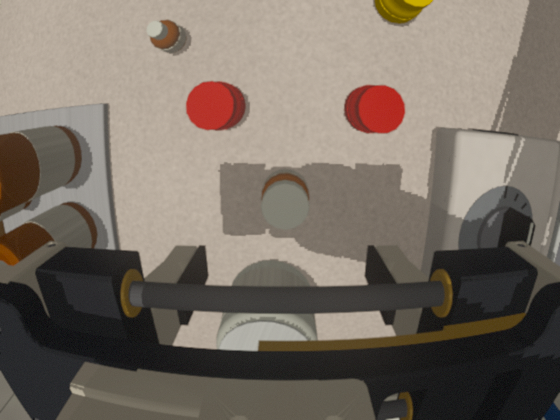

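Jar A's lid is at (286,206), centred, with the tub behind it and the reds at (215,106) and (377,109) clear of the fingers.

```bash
python3 - <<'E'
from h import *
v=np.load("s7.npy");s=dict(tcp_pos=v[:3],eef_rot=v[3:])
p=wonz((286,205.5),.062,s);print(p,delta(p[0]-.002,p[1],.013),get_state()["tcp_pos"])
E
```

```text
[ 0.58552084 -0.34580515  0.062     ] [  0.7  -2.6 156.8] [ 0.58579405 -0.34616659  0.16982722]
```

```bash
python3 -m crank '[{"dx":0,"dy":-1,"dz":50,"wx":0,"wy":0,"wz":0,"hand":100},{"dx":0,"dy":0,"dz":50,"wx":0,"wy":0,"wz":0,"hand":100},{"dx":0,"dy":0,"dz":40,"wx":0,"wy":0,"wz":0,"hand":100},{"dx":0,"dy":0,"dz":17,"wx":0,"wy":0,"wz":0,"hand":100},{"dx":0,"dy":0,"dz":0,"wx":0,"wy":0,"wz":0,"hand":100},{"dx":0,"dy":0,"dz":0,"wx":0,"wy":0,"wz":0,"hand":30},{"dx":0,"dy":0,"dz":0,"wx":0,"wy":0,"wz":0,"hand":30},{"dx":0,"dy":0,"dz":0,"wx":0,"wy":0,"wz":0,"hand":30},{"dx":0,"dy":0,"dz":0,"wx":0,"wy":0,"wz":0,"hand":30},{"dx":0,"dy":0,"dz":0,"wx":0,"wy":0,"wz":0,"hand":30}]' 25
python3 -m crank '[{"dx":0,"dy":0,"dz":0,"wx":0,"wy":0,"wz":0,"hand":30},{"dx":0,"dy":0,"dz":0,"wx":0,"wy":0,"wz":0,"hand":30},{"dx":0,"dy":0,"dz":0,"wx":0,"wy":0,"wz":0,"hand":30}]'
```

```text
time_s: 12.25
tcp_pos: [0.5838, -0.3461, 0.0111]
eef_rot: [180.0, 0.0, 92.4]
contact_force: [-0.6, 0.1, 1.9]
gripper_width: 0.0454
time_s: 12.62
tcp_pos: [0.5838, -0.3461, 0.011]
eef_rot: [180.0, 0.0, 92.4]
contact_force: [-2.0, -0.2, 4.6]
gripper_width: 0.0454
```

```bash
python3 -m crank '[{"dx":0,"dy":0,"dz":-15,"wx":0,"wy":0,"wz":0,"hand":30},{"dx":0,"dy":0,"dz":-45,"wx":0,"wy":0,"wz":0,"hand":30},{"dx":0,"dy":0,"dz":-60,"wx":0,"wy":0,"wz":0,"hand":30},{"dx":0,"dy":0,"dz":-60,"wx":0,"wy":0,"wz":0,"hand":30},{"dx":0,"dy":0,"dz":-35,"wx":0,"wy":0,"wz":0,"hand":30},{"dx":0,"dy":0,"dz":0,"wx":0,"wy":0,"wz":0,"hand":30}]'
python3 - <<'E'
from h import *
s=get_state();im=optics.capture("wrist");cv2.imwrite("pics/w8.png",cv2.resize(im[200:360,200:370],None,fx=4,fy=4,interpolation=2))
print(s["tcp_pos"],s["eef_rot"],s["joints"],s["gripper_width"])
for i in range(9):
    y=np.radians(92.4+10*i);w=1000*(np.array([.5955,.059])-s["tcp_pos"][:2])/9
    print(i,round(np.cos(y)*w[0]+np.sin(y)*w[1],1),round(np.sin(y)*w[0]-np.cos(y)*w[1],1))
E
```

```text
time_s: 13.38
tcp_pos: [0.5851, -0.3464, 0.2305]
eef_rot: [179.6, 0.1, 92.4]
contact_force: [0.3, 0.1, -1.0]
gripper_width: 0.0454
[ 0.58506217 -0.34643999  0.23050387] [1.79629314e+02 1.42237198e-01 9.24371372e+01] [-1.42296061e+01  2.06452294e+01  1.33156135e+00  3.18084136e-02
 -7.02904271e+01 -7.33434205e+01] 0.04538826904763009
0 45.0 3.0
1 43.7 10.8
2 41.2 18.2
3 37.4 25.1
4 32.5 31.2
5 26.6 36.4
6 19.8 40.5
7 12.5 43.3
8 4.8 44.8
```

View pics/w8.png

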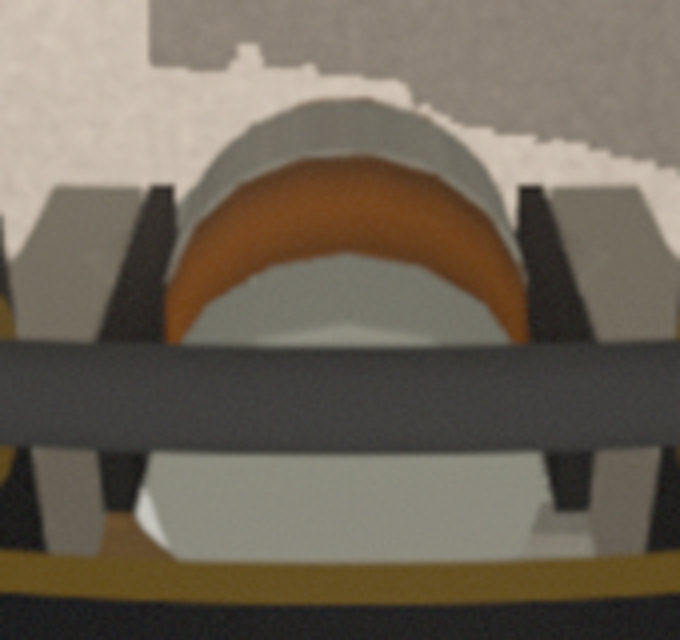

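The jar is held upright but sits about 5 mm towards tool +y. I'll allow for that when placing.

```bash
python3 - <<'E'
from h import *
s=get_state();R=Rot.from_euler("xyz",s["eef_rot"],degrees=True).as_matrix()
for o in(.002,.004,.006,.008): print(o,[np.round(wproj(np.array(s["tcp_pos"])+R@[0,o+e,-z],s)) for e,z in((-.0225,.051),(-.0225,.0))])
E
python3 -m crank '[{"dx":45,"dy":3,"dz":-10,"wx":0,"wy":0,"wz":-10,"hand":30},{"dx":44,"dy":11,"dz":0,"wx":0,"wy":0,"wz":-10,"hand":30},{"dx":41,"dy":18,"dz":0,"wx":0,"wy":0,"wz":-10,"hand":30},{"dx":37,"dy":25,"dz":0,"wx":0,"wy":0,"wz":-10,"hand":30},{"dx":32,"dy":31,"dz":0,"wx":0,"wy":0,"wz":-10,"hand":30},{"dx":26,"dy":36,"dz":0,"wx":0,"wy":0,"wz":-10,"hand":30},{"dx":19,"dy":40,"dz":0,"wx":0,"wy":0,"wz":-10,"hand":30},{"dx":12,"dy":43,"dz":0,"wx":0,"wy":0,"wz":-10,"hand":30},{"dx":5,"dy":41,"dz":0,"wx":0,"wy":0,"wz":-10,"hand":30},{"dx":0,"dy":0,"dz":0,"wx":0,"wy":0,"wz":0,"hand":30}]'
python3 -m crank '[{"dx":0,"dy":0,"dz":0,"wx":0,"wy":0,"wz":0,"hand":30},{"dx":0,"dy":0,"dz":0,"wx":0,"wy":0,"wz":0,"hand":30}]'
python3 - <<'E'
from h import *
s=get_state();im=optics.capture("wrist");cv2.imwrite("pics/w9.png",im)
print(s["tcp_pos"],s["eef_rot"],delta(.596,.055,.105))
E
```

```text
0.002 [array([285., 274.]), array([285., 227.])]
0.004 [array([285., 279.]), array([285., 230.])]
0.006 [array([285., 284.]), array([285., 234.])]
0.008 [array([285., 288.]), array([285., 237.])]
time_s: 14.68
tcp_pos: [0.5937, 0.0554, 0.2341]
eef_rot: [-180.0, -0.2, -177.3]
contact_force: [-0.1, -0.4, -0.4]
gripper_width: 0.0454
time_s: 14.92
tcp_pos: [0.5943, 0.0521, 0.2352]
eef_rot: [-180.0, -0.1, -177.7]
contact_force: [0.5, 0.2, -0.2]
gripper_width: 0.0451
[0.5942786  0.05209989 0.23524728] [-1.79982334e+02 -6.00215848e-02 -1.77680034e+02] [ -1.8   2.9 130.4]
```

View pics/w9.png

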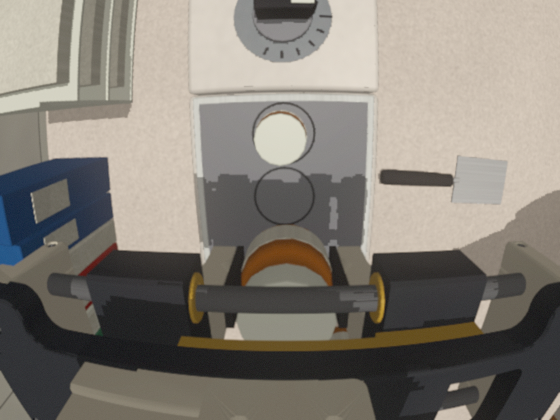

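```bash
python3 -m crank '[{"dx":-1.5,"dy":4,"dz":40,"wx":0,"wy":0,"wz":0,"hand":30},{"dx":0,"dy":0,"dz":50,"wx":0,"wy":0,"wz":0,"hand":30},{"dx":0,"dy":0,"dz":40,"wx":0,"wy":0,"wz":0,"hand":30},{"dx":0,"dy":0,"dz":10,"wx":0,"wy":0,"wz":0,"hand":30},{"dx":0,"dy":0,"dz":0,"wx":0,"wy":0,"wz":0,"hand":30},{"dx":0,"dy":0,"dz":0,"wx":0,"wy":0,"wz":0,"hand":30}]'
python3 - <<'E'
from h import *
s=get_state();im=optics.capture("wrist");cv2.imwrite("pics/w10.png",im)
print(s["tcp_pos"],s["eef_rot"],delta(.5955,.056,.0865))
im=optics.capture("scene");cv2.imwrite("pics/s10.png",cv2.resize(im[165:310,160:340],None,fx=4,fy=4,interpolation=2))
E
```

```text
time_s: 15.72
tcp_pos: [0.5973, 0.0572, 0.0977]
eef_rot: [180.0, 0.2, -177.6]
contact_force: [-0.5, 0.0, -1.1]
gripper_width: 0.0457
[0.5973065  0.0572415  0.09774169] [ 1.79958531e+02  1.74588095e-01 -1.77579884e+02] [ 1.7 -1.2 11.2]
```

View pics/w10.png

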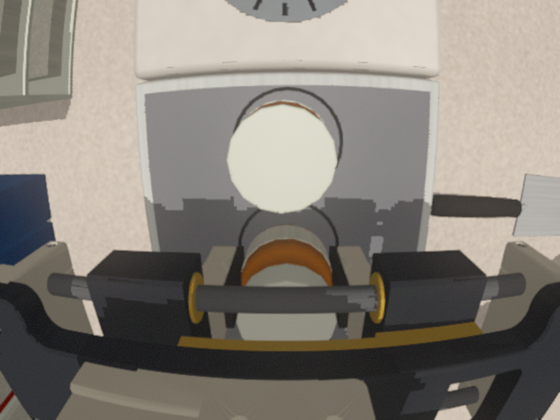

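View pics/s10.png

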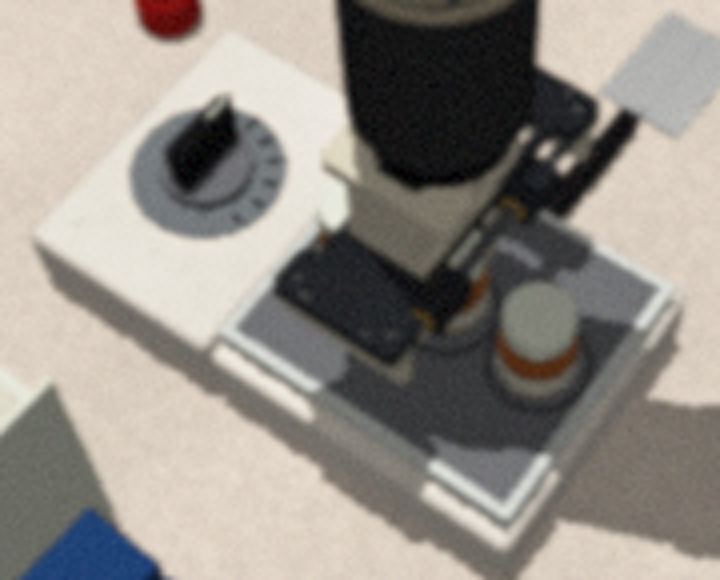

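```bash
python3 -m crank '[{"dx":1.5,"dy":-1,"dz":6,"wx":0,"wy":0,"wz":0,"hand":30},{"dx":0,"dy":0,"dz":4,"wx":0,"wy":0,"wz":0,"hand":30},{"dx":0,"dy":0,"dz":1,"wx":0,"wy":0,"wz":0,"hand":30},{"dx":0,"dy":0,"dz":0,"wx":0,"wy":0,"wz":0,"hand":30},{"dx":0,"dy":0,"dz":0,"wx":0,"wy":0,"wz":0,"hand":30}]'
```

```text
time_s: 16.45
tcp_pos: [0.5943, 0.0559, 0.086]
eef_rot: [-180.0, 0.0, -177.5]
contact_force: [-5.0, 0.6, 11.7]
gripper_width: 0.0457
```

```bash
python3 -m crank '[{"dx":0,"dy":0,"dz":-0.7,"wx":0,"wy":0,"wz":0,"hand":30},{"dx":0,"dy":0,"dz":0,"wx":0,"wy":0,"wz":0,"hand":60},{"dx":0,"dy":0,"dz":0,"wx":0,"wy":0,"wz":0,"hand":80},{"dx":0,"dy":0,"dz":0,"wx":0,"wy":0,"wz":0,"hand":80},{"dx":0,"dy":0,"dz":-20,"wx":0,"wy":0,"wz":0,"hand":100},{"dx":0,"dy":0,"dz":-50,"wx":0,"wy":0,"wz":0,"hand":100},{"dx":0,"dy":0,"dz":-50,"wx":0,"wy":0,"wz":0,"hand":100},{"dx":0,"dy":0,"dz":-20,"wx":0,"wy":0,"wz":0,"hand":100},{"dx":0,"dy":0,"dz":0,"wx":0,"wy":0,"wz":0,"hand":100},{"dx":0,"dy":0,"dz":0,"wx":0,"wy":0,"wz":0,"hand":100}]'
python3 - <<'E'
from h import *
s=get_state();im=optics.capture("wrist");cv2.imwrite("pics/w11.png",im)
print(s["tcp_pos"],s["eef_rot"],s["joints"]);np.save("s11.npy",np.r_[s["tcp_pos"],s["eef_rot"]])
E
```

```text
time_s: 17.7
tcp_pos: [0.594, 0.0559, 0.2245]
eef_rot: [-180.0, -0.1, -177.6]
contact_force: [0.5, -0.1, -0.6]
gripper_width: 0.0876
[0.59398018 0.05591702 0.22445991] [-1.79997096e+02 -7.52982466e-02 -1.77589463e+02] [ 2.41138741e+01  1.33516019e+01 -9.70370613e+00 -2.73158339e-02
 -6.70157286e+01 -2.16926531e+01]
```

View pics/w11.png

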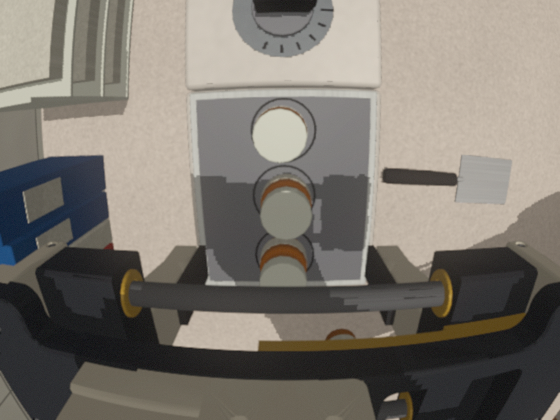

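All three jars stand in a row, with the middle lid at (287,210) on its ring. Next I go over the dial, turning the jaws across the bar.

```bash
python3 - <<'E'
from h import *
v=np.load("s11.npy");s=dict(tcp_pos=v[:3],eef_rot=v[3:])
print("lid2",wonz((286.5,211),.137,s))
s=get_state()
for i in range(9):
    y=np.radians(182.4+10*i);w=1000*(np.array([.604,-.126])-s["tcp_pos"][:2])/9
    print(i,round(np.cos(y)*w[0]+np.sin(y)*w[1],1),round(np.sin(y)*w[0]-np.cos(y)*w[1],1))
E
```

```text
lid2 [0.59335372 0.05584693 0.137     ]
0 -0.3 -20.2
1 3.2 -20.0
2 6.7 -19.1
3 9.9 -17.7
4 12.8 -15.7
5 15.3 -13.2
6 17.4 -10.4
7 18.9 -7.2
8 19.9 -3.8
```

```bash
python3 -m crank '[{"dx":0,"dy":-20,"dz":-10,"wx":0,"wy":0,"wz":-10,"hand":100},{"dx":3,"dy":-20,"dz":0,"wx":0,"wy":0,"wz":-10,"hand":100},{"dx":7,"dy":-19,"dz":0,"wx":0,"wy":0,"wz":-10,"hand":100},{"dx":10,"dy":-18,"dz":0,"wx":0,"wy":0,"wz":-10,"hand":80},{"dx":13,"dy":-16,"dz":0,"wx":0,"wy":0,"wz":-10,"hand":70},{"dx":15,"dy":-13,"dz":0,"wx":0,"wy":0,"wz":-10,"hand":60},{"dx":17,"dy":-10,"dz":0,"wx":0,"wy":0,"wz":-10,"hand":60},{"dx":19,"dy":-7,"dz":0,"wx":0,"wy":0,"wz":-10,"hand":60},{"dx":20,"dy":-4,"dz":0,"wx":0,"wy":0,"wz":-10,"hand":60},{"dx":0,"dy":0,"dz":0,"wx":0,"wy":0,"wz":0,"hand":60}]'
python3 -m crank '[{"dx":0,"dy":0,"dz":20,"wx":0,"wy":0,"wz":0,"hand":60},{"dx":0,"dy":0,"dz":0,"wx":0,"wy":0,"wz":0,"hand":60},{"dx":0,"dy":0,"dz":0,"wx":0,"wy":0,"wz":0,"hand":60}]'
python3 - <<'E'
from h import *
s=get_state();im=optics.capture("wrist");cv2.imwrite("pics/w12.png",im)
print(s["tcp_pos"],s["eef_rot"],s["joints"]);np.save("s12.npy",np.r_[s["tcp_pos"],s["eef_rot"]])
print([(np.round(r["centre"],1),round(r["conf"],2),wonz(r["centre"],.093,s).round(4)) for r in finder.place_of("dial_grip","wrist")])
im=optics.capture("top");cv2.imwrite("pics/t12.png",cv2.resize(im[130:250,190:350],None,fx=5,fy=5,interpolation=2))
E
```

```text
time_s: 19.0
tcp_pos: [0.6037, -0.1267, 0.2339]
eef_rot: [179.9, -0.0, -87.7]
contact_force: [-0.5, 0.1, 0.1]
gripper_width: 0.0525
time_s: 19.38
tcp_pos: [0.6044, -0.1253, 0.2156]
eef_rot: [180.0, -0.0, -87.6]
contact_force: [-0.2, 0.4, 1.1]
gripper_width: 0.053
[ 0.60443627 -0.12531319  0.21564076] [ 1.79982136e+02 -1.90220848e-02 -8.76219616e+01] [ 6.40086226e+00  1.55789579e+01 -7.89618054e+00  1.93183676e-02
 -6.65440169e+01  8.59694807e+01]
[(array([288.3, 199.6]), 0.65, array([ 0.6043, -0.1268,  0.093 ])), (array([ 48.7, 203.7]), 0.35, array([0.5903, 0.137 , 0.093 ]))]
```

View pics/w12.png

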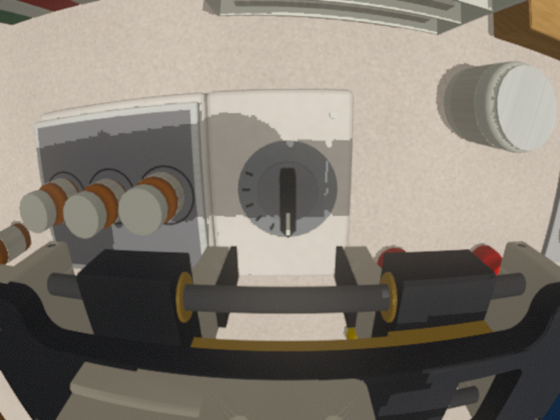

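View pics/t12.png

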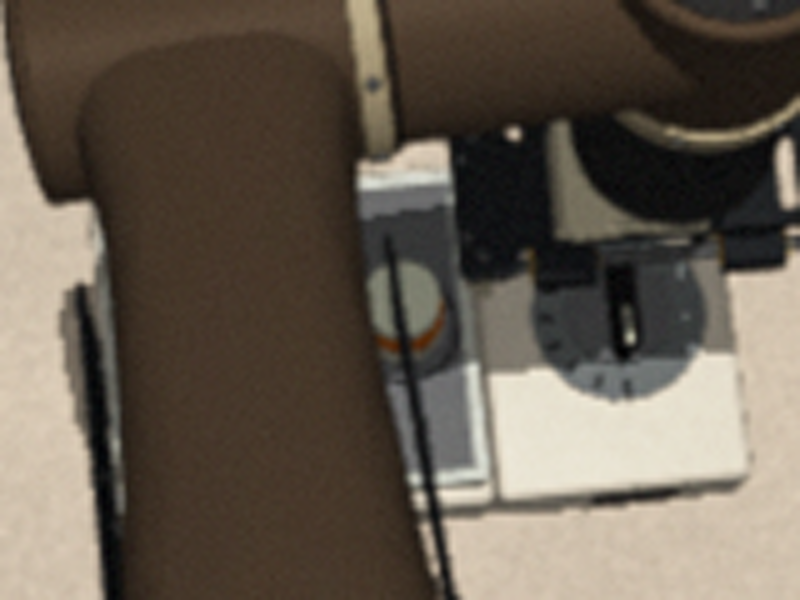

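```bash
python3 - <<'E'
from h import *
v=np.load("s12.npy");s=dict(tcp_pos=v[:3],eef_rot=v[3:])
print("bar",wonz((288,202),.109,s),"barends",wonz((288,168),.109,s),wonz((288,235),.109,s),"skirt",wonz((287,188),.065,s))
im=cv2.imread("pics/w12.png");cv2.imwrite("pics/w12c.png",cv2.resize(im[120:250,220:360],None,fx=5,fy=5,interpolation=2))
for x in(.578,.604,.629): print(wproj(np.array([x,-.1265,.109]),s))
print(delta(.604,-.1265,.077))
E
```

```text
bar [ 0.60667607 -0.12635049  0.109     ] barends [ 0.63595303 -0.12510303  0.109     ] [ 0.57649982 -0.12764808  0.109     ] skirt [ 0.6080805  -0.12559775  0.065     ]
[286.76644153 233.36957047]
[288.0409402 205.0198074]
[289.32336767 176.27544409]
[  1.1   0.8 139.1]
```

View pics/w12c.png

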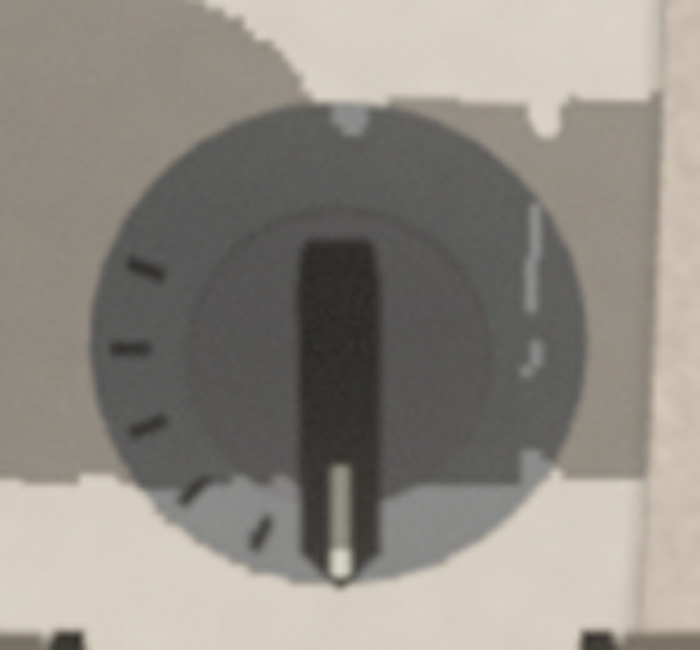

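```bash
python3 - <<'E'
from h import *
v=np.load("s12.npy");s=dict(tcp_pos=v[:3],eef_rot=v[3:])
print("skirt",wonz((287.6,190.2),.071,s),"disc",wonz((287.5,188),.0605,s),"edges",wonz((287.6,160.8),.071,s))
print("bar front",wonz((288,235.5),.109,s),wonz((288,167.7),.109,s))
E
```

```text
skirt [ 0.60739922 -0.1261822   0.071     ] disc [ 0.60699694 -0.12615599  0.0605    ] edges [ 0.63596379 -0.12497651  0.071     ]
bar front [ 0.57602505 -0.12766858  0.109     ] [ 0.63620548 -0.12509233  0.109     ]
```

```bash
python3 -m crank '[{"dx":1,"dy":0,"dz":40,"wx":0,"wy":0,"wz":0,"hand":60},{"dx":0,"dy":0,"dz":45,"wx":0,"wy":0,"wz":0,"hand":60},{"dx":0,"dy":0,"dz":30,"wx":0,"wy":0,"wz":0,"hand":60},{"dx":0,"dy":0,"dz":15,"wx":0,"wy":0,"wz":0,"hand":60},{"dx":0,"dy":0,"dz":6,"wx":0,"wy":0,"wz":0,"hand":60},{"dx":0,"dy":0,"dz":0,"wx":0,"wy":0,"wz":0,"hand":60},{"dx":0,"dy":0,"dz":0,"wx":0,"wy":0,"wz":0,"hand":60}]'
python3 - <<'E'
from h import *
s=get_state();im=optics.capture("wrist");cv2.imwrite("pics/w13.png",im)
print(s["tcp_pos"],s["eef_rot"],s["gripper_width"],s["moment"],delta(.6045,-.1263,.077))
E
```

```text
time_s: 20.4
tcp_pos: [0.6052, -0.1266, 0.0808]
eef_rot: [-179.9, -0.0, -87.6]
contact_force: [-0.5, -0.2, 0.1]
gripper_width: 0.0527
[ 0.60519101 -0.12663106  0.08075551] [-1.79881406e+02 -4.73902637e-03 -8.75696718e+01] 0.05271318530653649 [-0.06711429  0.13374502 -0.00640543] [-0.3  0.5  3.6]
```

View pics/w13.png

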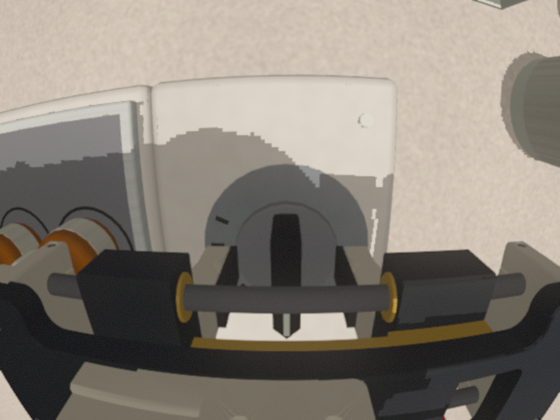

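The bar sits centred between the fingers (column 286). I lower 3 mm and grip it.

```bash
python3 -m crank '[{"dx":0,"dy":0,"dz":3,"wx":0,"wy":0,"wz":0,"hand":60},{"dx":0,"dy":0,"dz":0,"wx":0,"wy":0,"wz":0,"hand":0},{"dx":0,"dy":0,"dz":0,"wx":0,"wy":0,"wz":0,"hand":0},{"dx":0,"dy":0,"dz":0,"wx":0,"wy":0,"wz":0,"hand":0},{"dx":0,"dy":0,"dz":0,"wx":0,"wy":0,"wz":0,"hand":0},{"dx":0,"dy":0,"dz":0,"wx":0,"wy":0,"wz":0,"hand":0},{"dx":0,"dy":0,"dz":0,"wx":0,"wy":0,"wz":0,"hand":0},{"dx":0,"dy":0,"dz":0,"wx":0,"wy":0,"wz":0,"hand":0},{"dx":0,"dy":0,"dz":0,"wx":0,"wy":0,"wz":0,"hand":0}]' 42
python3 - <<'E'
from h import *
s=get_state();print(s["eef_rot"],s["moment"],s["contact_force"],s["joints"])
E
```

```text
time_s: 21.58
tcp_pos: [0.6044, -0.1266, 0.0765]
eef_rot: [-180.0, 0.0, -87.6]
contact_force: [-0.1, 0.5, 0.4]
gripper_width: 0.0139
[-1.79999074e+02  5.13170462e-04 -8.75747288e+01] [-0.03463048  0.12103492  0.10784143] [-0.10285691  0.51261168  0.43184949] [ 6.26410435e+00  2.27552032e+01 -1.74175591e+01 -5.88932026e-04
 -4.98262790e+01  8.61615467e+01]
```

Gripped at 13.9 mm. I turn clockwise (+wz) towards the first stop, in steps.

```bash
python3 -m crank '[{"dx":0,"dy":0,"dz":0,"wx":0,"wy":0,"wz":4,"hand":0},{"dx":0,"dy":0,"dz":0,"wx":0,"wy":0,"wz":4,"hand":0},{"dx":0,"dy":0,"dz":0,"wx":0,"wy":0,"wz":4,"hand":0},{"dx":0,"dy":0,"dz":0,"wx":0,"wy":0,"wz":4,"hand":0},{"dx":0,"dy":0,"dz":0,"wx":0,"wy":0,"wz":4,"hand":0}]'
python3 -c "
from h import *
s=get_state();print(s['eef_rot'][2],s['moment'])"
python3 -m crank '[{"dx":0,"dy":0,"dz":0,"wx":0,"wy":0,"wz":2.9,"hand":0},{"dx":0,"dy":0,"dz":0,"wx":0,"wy":0,"wz":0,"hand":0},{"dx":0,"dy":0,"dz":0,"wx":0,"wy":0,"wz":0,"hand":0}]'
python3 -c "
from h import *
s=get_state();print(s['eef_rot'][2],s['moment'],s['gripper_width'])
im=optics.capture('wrist');cv2.imwrite('pics/w14.png',im)"
```

```text
time_s: 22.2
tcp_pos: [0.6044, -0.1263, 0.0765]
eef_rot: [-180.0, 0.0, -107.7]
contact_force: [-0.1, 2.3, -0.7]
gripper_width: 0.014
-107.71315993286207 [0.78775705 0.26408077 0.03960066]
time_s: 22.58
tcp_pos: [0.6044, -0.1263, 0.0765]
eef_rot: [-180.0, 0.0, -110.4]
contact_force: [0.1, 3.6, 1.1]
gripper_width: 0.0137
-110.40921131545541 [1.36786985 0.26710976 0.11562791] 0.01371033292411131
```

View pics/w14.png

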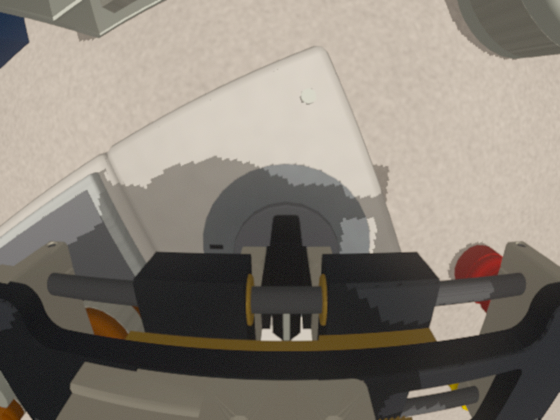

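First stop: 22.8°, with the bar still square in the jaws. Next, the second stop.

```bash
python3 -m crank '[{"dx":0,"dy":0,"dz":0,"wx":0,"wy":0,"wz":4,"hand":0},{"dx":0,"dy":0,"dz":0,"wx":0,"wy":0,"wz":4,"hand":0},{"dx":0,"dy":0,"dz":0,"wx":0,"wy":0,"wz":4,"hand":0},{"dx":0,"dy":0,"dz":0,"wx":0,"wy":0,"wz":4,"hand":0},{"dx":0,"dy":0,"dz":0,"wx":0,"wy":0,"wz":4,"hand":0}]'
python3 -c "
from h import *
s=get_state();print(s['eef_rot'][2],s['moment'])"
python3 -m crank '[{"dx":0,"dy":0,"dz":0,"wx":0,"wy":0,"wz":2.9,"hand":0},{"dx":0,"dy":0,"dz":0,"wx":0,"wy":0,"wz":0,"hand":0},{"dx":0,"dy":0,"dz":0,"wx":0,"wy":0,"wz":0,"hand":0}]'
python3 -c "
from h import *
s=get_state();print(s['eef_rot'][2],s['moment'],s['gripper_width'],s['joints'])"
```

```text
time_s: 23.25
tcp_pos: [0.6046, -0.126, 0.0765]
eef_rot: [180.0, 0.1, -130.6]
contact_force: [-0.2, 5.8, 0.6]
gripper_width: 0.0137
-130.57102214871787 [2.11631585 0.14895252 0.05543045]
time_s: 23.62
tcp_pos: [0.6046, -0.1259, 0.0765]
eef_rot: [180.0, 0.1, -133.3]
contact_force: [0.5, 5.9, 0.7]
gripper_width: 0.0137
-133.3288075331264 [2.17224565 0.14075196 0.10836762] 0.013717813400525261 [ 6.30169316e+00  2.27522751e+01 -1.74018620e+01 -4.97838403e-02
 -4.98088446e+01  4.04016168e+01]
```

```bash
python3 -m crank '[{"dx":0,"dy":0,"dz":0,"wx":0,"wy":0,"wz":4,"hand":0},{"dx":0,"dy":0,"dz":0,"wx":0,"wy":0,"wz":4,"hand":0},{"dx":0,"dy":0,"dz":0,"wx":0,"wy":0,"wz":4,"hand":0},{"dx":0,"dy":0,"dz":0,"wx":0,"wy":0,"wz":4,"hand":0},{"dx":0,"dy":0,"dz":0,"wx":0,"wy":0,"wz":4,"hand":0}]'
python3 -c "
from h import *
s=get_state();print(s['eef_rot'][2],s['moment'])"
python3 -m crank '[{"dx":0,"dy":0,"dz":0,"wx":0,"wy":0,"wz":2,"hand":0},{"dx":0,"dy":0,"dz":0,"wx":0,"wy":0,"wz":0.9,"hand":0},{"dx":0,"dy":0,"dz":0,"wx":0,"wy":0,"wz":0,"hand":0},{"dx":0,"dy":0,"dz":0,"wx":0,"wy":0,"wz":0,"hand":0}]'
python3 -c "
from h import *
s=get_state();print(s['eef_rot'][2],s['moment'],s['gripper_width'],s['joints'])
im=optics.capture('wrist');cv2.imwrite('pics/w15.png',im)
im=optics.capture('scene');cv2.imwrite('pics/s15.png',im)
im=optics.capture('top');cv2.imwrite('pics/t15.png',im)"
```

```text
time_s: 24.25
tcp_pos: [0.6049, -0.1258, 0.0765]
eef_rot: [180.0, 0.1, -153.5]
contact_force: [0.4, 6.6, 0.4]
gripper_width: 0.014
-153.46228554639978 [ 2.5207803  -0.21318938  0.07189446]
time_s: 24.75
tcp_pos: [0.605, -0.1257, 0.0765]
eef_rot: [180.0, 0.1, -156.2]
contact_force: [0.5, 7.0, -0.4]
gripper_width: 0.0136
-156.22425481829572 [ 2.47757919 -0.18722224  0.08663114] 0.013621238261845813 [  6.31281532  22.75741    -17.38476148  -0.06128517 -49.78344069
  17.50248655]
```

View pics/w15.png

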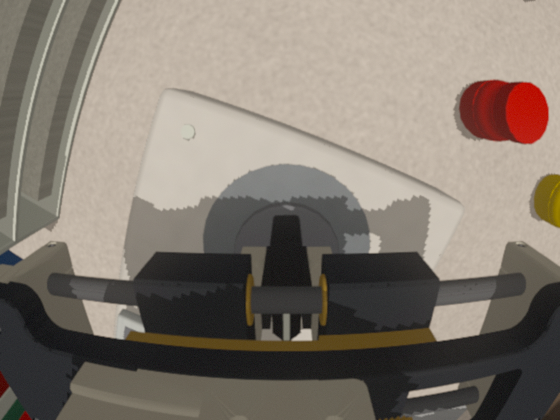

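View pics/s15.png

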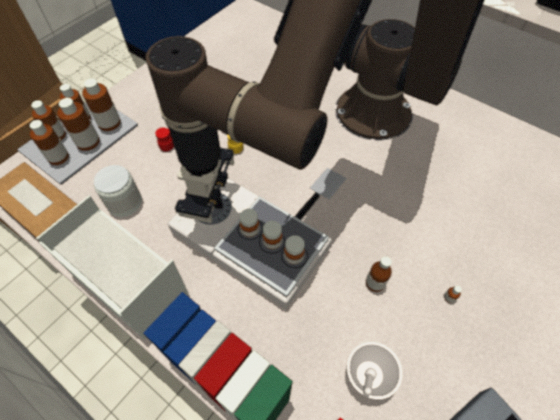

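View pics/t15.png

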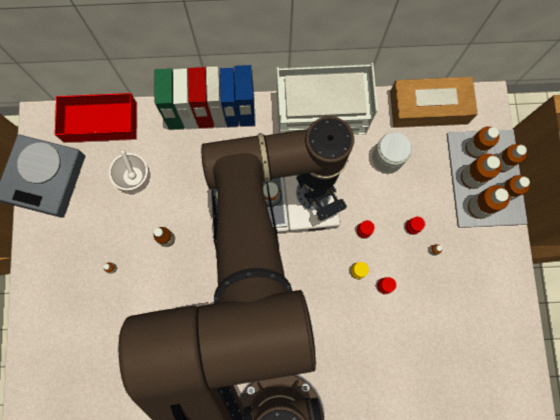

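The dial is at 68.65° (1.198 rad). The scene shows three jars upright in a row, and the bystanders are unmoved in the top view. I'll do a close check of the jars against the rings.

```bash
python3 - <<'E'
from h import *
im=cv2.imread("pics/s15.png");cv2.imwrite("pics/s15c.png",cv2.resize(im[185:310,200:340],None,fx=5,fy=5,interpolation=2))
for X in((.594,.124),(.5965,.060),(.599,-.004)): print((proj("scene",[*X,.137])-[200,185])*5,(proj("scene",[*X,.075])-[200,185])*5)
s=get_state();print(s["eef_rot"][2],s["time_s"],s["gripper_width"])
E
```

```text
[476.75246561 287.36742093] [471.67619772 350.57333631]
[358.23242878 213.98505566] [359.54274634 279.78893213]
[244.72118396 143.70391288] [251.90200393 211.84055702]
-156.22487326228105 24.9 0.013984083136902642
```

View pics/s15c.png

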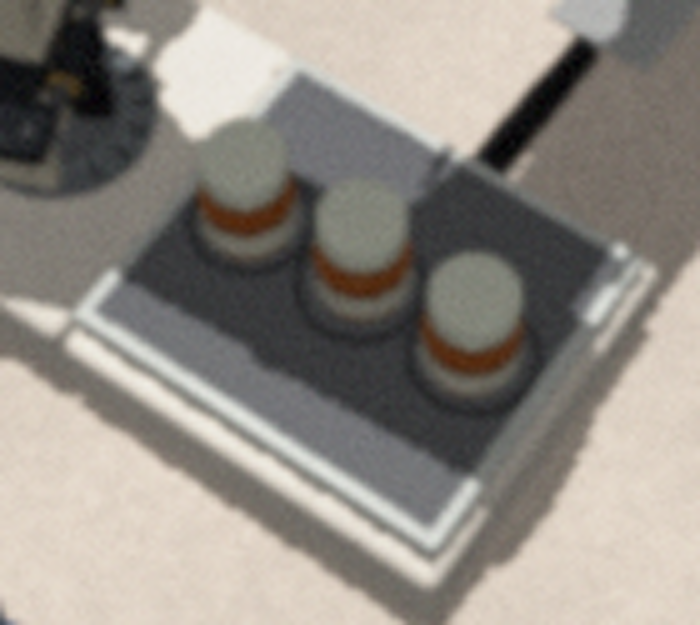

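Both placed lids match their predicted spots to about 1–2 px at source scale. Handing in.

```bash
python3 - <<'E'
from plant import order,get_state
print(order.close_job()); s=get_state(); print(s["eef_rot"][2],s["gripper_width"],s["time_s"])
E
```

```text
the job is handed in; nothing more can be done
None
the job is handed in; nothing more can be done
```

I stood the two white-lidded amber jars upright on the two empty rings and let go of them. I then turned the dial clockwise in three measured steps to the third stop and handed the job in at about 25 s, still holding it.

- **Jars:** in the last scene picture both lids were within a few mm of their ring centres, inside the 10 mm limit. One wrist-camera reading put the middle jar about 5 mm off, but that camera had been reading 2–3 mm off elsewhere.
- **Dial:** the jaws had turned 22.8°, 45.75° and 68.65° (1.198 rad) at the three stops, the last against a target of 1.2 rad. The bar stayed square in the jaws at about 14 mm opening with a 42 N grip.
- **Clicks not felt:** I placed the stops by the tool's angle. The torque reading was too noisy to confirm each click, at about 0.09–0.11 N m at all three, and it already showed 0.11 N m before the dial was turned.
- **Side force:** about 7 N of sideways force was left on the wrist while holding the dial, well below the limits.
- **Bystanders:** the tall bottle, tub, mortar, vials and the red and yellow jars looked unmoved in the last top view. The spatula looked unmoved in the last scene view.

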